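Snap the conduit clips shut

ROBOT

A 6-joint arm with a two-finger parallel gripper is mounted at the origin on a cart in front of the work surface, level with it; the furniture and walls round the work are solid. World frame = base frame: x ahead of the robot, y to its left, z up, the work surface at z = 0. Lengths are in m, angles in rad, forces in N, time in s.
With the tool pointing down it reaches from about 0.375 to 0.975 m from the base axis. Payload 3.8 kg.
Tool frame: the origin (TCP) lies on the mounting face of the last link; the fingertips stand 166 mm ahead of it and the grasp point (between the pads) lies 147 mm ahead of it; z points along the fingers, y is the line along which they close (so a half turn about z gives the same grasp; the last joint's range is limited). The gripper opens to 88 mm and grips with 3 to 60 N. Pads are 18 mm wide; open, the fingers measure 123 mm over their backs; the gripper's body (75 mm by 187 mm) begins 45 mm behind the grasp point.
Start: joints at [1.179, 0.264, 1.604, -0, 1.274, -0.037], TCP at [0.234, 0.633, 0.405] pointing down, gripper open.
Joint ranges: [-2.63, 2.63], [-0.94, 2.18], [0.31, 2.57], [-1.31, 4.45], [0, 2.66], [-2.55, 2.55]. Speed limits (rad/s): [2.57, 2.57, 3.14, 3.14, 3.14, 3.14].

INTERFACE

Orientations are given as a 3x3 rotation matrix whose columns are the frame's x, y, z axes.
In Python, from workcell import manip gives the robot as it stands. Calls block until the motion is done:
- manip.reach(position, orientation): joint-space move of the TCP to a pose.
- manip.move_straight(position, orientation=None, feed=0.15): straight line of the TCP; orientation=None keeps the orientation; feed is the mean speed in m/s.
- manip.goto_joints(angles): joint-space move.
- manip.set_gripper(opening): finger opening in m; the grip force is fixed at half the most; returns when the fingers have stopped.
- manip.dwell(seconds).
- manip.ik(position, orientation): joint angles nearest the present ones, or None.
- manip.sense(): the state.
- manip.snapshot(name): name is "scene" or "top"; returns (picture, depth): 420x560x3 uint8, blue, green, red; 420x560 float32, m along the optical axis (not along the pixel's ray), 0 where there is no reading.
- manip.calibration(name): a dict with "vfov" (degrees; the focal length in pixels is half the picture's height over the tangent of half this angle, whatever the lens; pixels are square), "cx", "cy" (the principal point, pixels), "world_from_camera" (4x4, takes a point from camera to world coordinates). Camera axes: x right, y down, z forward; pixel columns grow to the right and rows downward; lengths in m; the calibration is good to about 2 mm. A picture is of the moment at which its call begins. calibration takes no time and is no camera call.
A pose or a line that the arm cannot do raises manip.MotionError and nothing moves.
- manip.hand_in(): hands the job in; it is judged then, once.
Trained networks look in the newest picture that a camera, given by its name, has taken for a name from the list of things; names that differ only in an ending like _2 or _b are one class to them, and where a whole thing is asked for, a point or a joint stands for the part that bears it (a point fixed in the world has none). Each returns a list of dicts, best first, with "p" (0 to 1); they miss things now and then, are a little off and sometimes report something else, mostly with a low value. They report only what shows in the picture. A call takes as long as a camera call.
- manip.boxes_of(camera, target): "box" ([centre column, centre row, width, height] in pixels, round what is visible of it).
- manip.regions_of(camera, target): "region" (420x560 bool, what is visible of it) and "box" ([centre column, centre row, width, height] in pixels, round what is visible of it).
- manip.pinpoint(camera, target): "pixel" ([column, row] in pixels: a listed point, or the origin of a listed thing).
The state is a dict: "time_s": time; "joints": joint angles; "qvel": joint speeds; "joint_efforts": joint torques, N m; "ee_pos": TCP position; "ee_rot": TCP orientation; "force": force on the tool from outside, world axes, zero at the start; "torque": the same for the moment, N m; "gripper_width": finger opening in m; "gripper_force": force on a finger pad.
Only numpy, scipy, OpenCV 4.12 (cv2) and the standard library are available. Lean on these libraries where they do the work, as an engineer would, in place of code of your own. Each camera call takes 0.05 s, during which the arm holds its last target. There are 200 camera calls.

TASK

The conduit has been laid in its two clips on the mounting board, but both orange straps still stand open. Swing each strap over the conduit and press it down until it snaps shut and its catch holds it, leaving the conduit lying in the clips and the things around the board where they are.

Things in the scene. Friction and masses are not known exactly. Their poses are not given: they have to be found in the camera images.
- board: grey board 130 (x) x 240 (y) x 12 mm, fixed to the bench; origin at the centre of its underside. Two black pipe clips on it at y = +65 mm (left) and -65 mm (right), each 26 mm along y, 80 along x, 34 tall above the board, with an open channel along y, 23 mm wide, for the pipe; hinges on the far side (x = +36 mm), catches on the near side (x = -38 mm)
- strap_left (a joint): hinge of the left (board +y) orange strap, rad: 0 = lying flat and latched shut, about 0.1 = lying on the catch but not yet snapped in, 1.57 = standing upright, 2.1 = leaning back as far as it goes. The strap stays where it is left; pressing its pad with about 8 N snaps it past the sprung catch
- strap_left_pad (a point): centre of the ribbed thumb pad on the outer (top) face of the left (board +y) orange strap, 68 mm from the hinge axis. The strap is a flat bar 24 mm wide, 6 mm thick, with a lift tab whose end is 94 mm from the hinge axis, and a 15 mm lip that hangs below the bar 80 mm from the hinge. When shut, the pad lies 54 mm above the bench
- strap_left_hinge (a point): middle of the hinge axis of the left (board +y) strap, 50 mm above the bench; the axis runs along the board's y; the shut strap extends from here along the board's -x
- strap_right (a joint): hinge of the right (board -y) orange strap, rad: 0 = lying flat and latched shut, about 0.1 = lying on the catch but not yet snapped in, 1.57 = standing upright, 2.1 = leaning back as far as it goes. The strap stays where it is left; pressing its pad with about 8 N snaps it past the sprung catch
- strap_right_pad (a point): centre of the ribbed thumb pad on the outer (top) face of the right (board -y) orange strap, 68 mm from the hinge axis. The strap is a flat bar 24 mm wide, 6 mm thick, with a lift tab whose end is 94 mm from the hinge axis, and a 15 mm lip that hangs below the bar 80 mm from the hinge. When shut, the pad lies 54 mm above the bench
- strap_right_hinge (a point): middle of the hinge axis of the right (board -y) strap, 50 mm above the bench; the axis runs along the board's y; the shut strap extends from here along the board's -x
- conduit: loose bright steel conduit pipe, 20 mm in diameter, 220 mm long along its y, lying in both clip channels (its top 4 mm below the clips' rims); origin at its centre, 32 mm above the bench
- fuse: white ceramic screw fuse standing on the bench, 25x25x49 mm, a bystander; origin at the centre of its underside
- terminals: cream four-way terminal strip lying on the bench, 26x56x23 mm, a bystander; origin at the centre of its underside

How it is judged:
By the outcome, as a careful person would: the job done as asked, in the order asked, and still so for the second after the job is handed in, with the robot touching nothing.
It also fails if it takes over 42 s, if anything falls off the work surface, if the arm or the gripper's body presses on something with over 40 N, if the wrist force passes 120 N, or if a joint passes its speed limit or range.

## Working session

There is one attempt and no reset: what is moved stays moved. The work goes in short steps, each a Python script; the robot and the scene stay as the last script left them, time stands still between calls to the robot, and variables do not carry over. Pictures are saved under pics/ and viewed, at most 10 in all, crops included, and the job is handed in when it is done.

```bash
mkdir -p pics
cat > h.py <<'E'
import numpy as np, cv2
from workcell import manip
def cal(c):
    k=manip.calibration(c); f=210/np.tan(np.radians(k["vfov"])/2); return f,k["cx"],k["cy"],np.array(k["world_from_camera"])
def ray(c,p):
    f,cx,cy,T=cal(c); d=T[:3,:3]@np.array([(p[0]-cx)/f,(p[1]-cy)/f,1.]); return T[:3,3],d
def at_depth(c,p,z):
    o,d=ray(c,p); return o+d*z
def at_height(c,p,h):
    o,d=ray(c,p); return o+d*(h-o[2])/d[2]
def tri(p1,p2):
    (a,d),(b,e)=ray("scene",p1),ray("top",p2)
    s=np.linalg.lstsq(np.c_[d,-e],b-a,rcond=None)[0]; x,y=a+d*s[0],b+e*s[1]
    return (x+y)/2,np.linalg.norm(x-y)
def cloud(c,depth,mask):
    f,cx,cy,T=cal(c); v,u=np.nonzero(mask&(depth>0)); z=depth[v,u]
    return np.c_[(u-cx)/f*z,(v-cy)/f*z,z]@T[:3,:3].T+T[:3,3]
E
python3 - <<'E'
from h import *
np.set_printoptions(precision=3,suppress=True)
D={}
for c in("scene","top"):
    im,d=manip.snapshot(c); D[c]=d; cv2.imwrite(f"pics/{c}0.png",im); np.save(f"pics/{c}0.npy",d)
    print(c,cal(c)[3][:3,3])
for n in["strap_left_pad","strap_left_hinge","strap_right_pad","strap_right_hinge","conduit","board","fuse","terminals"]:
    P={}
    for c in D:
        for r in manip.pinpoint(c,n)[:2]:
            p=np.array(r["pixel"]);P.setdefault(c,p);i=np.clip(p.astype(int),0,[559,419])
            print(n,c,round(r["p"],2),p,at_depth(c,p,D[c][i[1],i[0]]))
    if len(P)==2: print("   tri",*tri(P["scene"],P["top"]))
print(manip.sense()["time_s"])
E
```

```text
scene [ 0.068 -0.732  0.454]
top [0.311 0.042 1.116]
strap_left_pad scene 0.54 [238.6 162.2] [ 0.679  0.641 -0.002]
strap_left_pad top 0.77 [135.3 195.8] [0.544 0.327 0.108]
   tri [0.543 0.33  0.101] 0.0056597933020364356
strap_left_hinge scene 0.7 [248.3 180.2] [0.565 0.317 0.045]
strap_left_hinge top 0.7 [144.1 189.4] [0.569 0.323 0.06 ]
   tri [0.572 0.328 0.041] 0.003261955992625238
strap_right_pad scene 0.71 [255.6 169.3] [0.521 0.181 0.125]
strap_right_pad top 0.59 [203.4 201.8] [0.552 0.206 0.008]
   tri [0.526 0.19  0.122] 0.0010973152570991724
strap_right_hinge scene 0.58 [256.7 195.1] [0.534 0.199 0.044]
strap_right_hinge top 0.56 [205.1 204.4] [0.52  0.185 0.128]
   tri [0.536 0.198 0.045] 0.004875062113780959
conduit scene 0.71 [243.3 192.9] [0.516 0.249 0.037]
conduit scene 0.18 [362.4 273.6] [ 0.56  -0.215  0.018]
conduit top 0.97 [167.  214.3] [0.519 0.278 0.038]
conduit top 0.32 [145.1 188.5] [0.573 0.323 0.052]
   tri [0.526 0.28  0.024] 0.008333413355339861
board scene 0.8 [242.1 200.7] [0.486 0.191 0.04 ]
board top 0.97 [177.5 219.6] [0.508 0.256 0.035]
board top 0.26 [135.5 196.2] [0.543 0.326 0.108]
   tri [0.515 0.261 0.008] 0.004569193351834278
fuse scene 0.79 [320.2 253.2] [ 0.554 -0.08  -0.002]
fuse top 0.45 [329.3 198.3] [ 0.549 -0.065  0.039]
   tri [ 0.56  -0.071 -0.009] 0.0014968897675596304
terminals scene 0.88 [363.6 274.1] [ 0.561 -0.218  0.018]
terminals top 0.85 [385.  190.7] [ 0.568 -0.189  0.021]
   tri [ 0.577 -0.196 -0.   ] 0.008810330151265158
0.9
```

Run:
```python
import cv2,numpy as np
a=cv2.imread("pics/scene0.png")[110:260,170:370];b=cv2.imread("pics/top0.png")[140:290,80:280]
cv2.imwrite("pics/crop0.png",np.vstack([cv2.resize(a[:,:],(800,600))[:300*2:1],])[:600]);cv2.imwrite("pics/both0.png",np.hstack([cv2.resize(a,(400,300)),cv2.resize(b,(400,300))]))
```

```text
(no output)
```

View pics/both0.png

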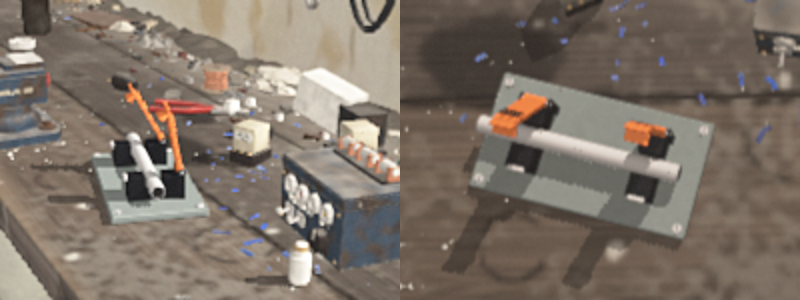

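View pics/scene0.png

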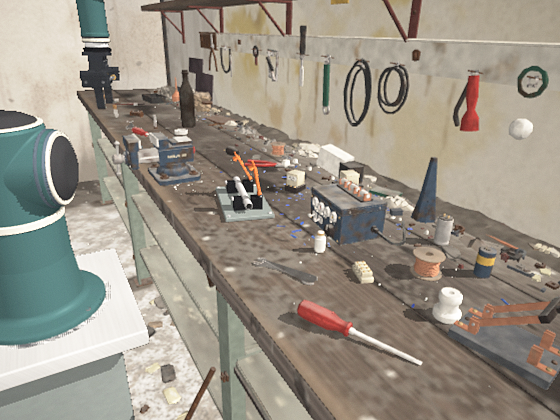

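The left strap leans toward the near side: its orange tip is near scene px (230,152). The right strap is nearly upright, near px (255,170). The pipe lies in both clips. Next I'll fit the board and straps from depth.

Run:
```python
from h import *
np.set_printoptions(precision=3,suppress=True)
S={}
for c in("scene","top"):
    im,d=manip.snapshot(c); S[c]=(im,d)
r=manip.regions_of("top","board"); print([(x["p"],x["box"]) for x in r[:2]])
m=r[0]["region"]; im,d=S["top"]
P=cloud("top",d,m)
q=P[abs(P[:,2]-0.012)<.006]; print("board n",len(q),"z",np.median(q[:,2]))
rect=cv2.minAreaRect(q[:,:2].astype(np.float32)*1000); print(rect, cv2.boxPoints(rect))
bc=np.array(rect[0])/1000
# long axis
b=cv2.boxPoints(rect)/1000; e=[b[1]-b[0],b[2]-b[1]]; y=max(e,key=np.linalg.norm); y=y/np.linalg.norm(y); y*=np.sign(y[1]); x=np.array([y[1],-y[0]]); print("yaw",np.arctan2(x[1],x[0]))
for c in S:
    im,d=S[c]; h=cv2.cvtColor(im,cv2.COLOR_BGR2HSV); o=(h[...,0]>4)&(h[...,0]<16)&(h[...,1]>190)&(h[...,2]>120)
    Q=cloud(c,d,o); L=(Q[:,:2]-bc)@np.c_[x,y]; k=(abs(L[:,0])<.13)&(abs(L[:,1])<.12)&(Q[:,2]>.03); Q=Q[k];L=L[k]
    for s in(1,-1):
        k=L[:,1]*s>0; A=np.c_[L[k],Q[k,2]]; i=np.argsort(A[:,2]); print(c,s,len(A),"ymed",np.median(A[:,1]),A[:,1].min(),A[:,1].max()); print(A[i[::max(1,len(A)//9)]])
# obstacle heights near
d=S["top"][1]; A=cloud("top",d,np.ones_like(m))
print("height map max cm (rows x .3...;cols y .6..-.1)")
for xx in np.arange(.3,.85,.05):
    print(round(xx,2),[int(100*max(A[(abs(A[:,0]-xx)<.025)&(abs(A[:,1]-yy)<.025),2],default=-.01)) for yy in np.arange(.55,-.05,-.05)])
print(manip.sense()["joints"])
```

```text
[(0.87, [176.4, 218.6, 122.0, 83.6])]
board n 4510 z 0.011877394608933667
((518.1038818359375, 264.4799499511719), (240.6716766357422, 131.06674194335938), 74.96502685546875) [[423.598 165.263]
 [550.178 131.264]
 [612.61  363.697]
 [486.03  397.696]]
yaw -0.26240948
  return _methods._mean(a, axis=axis, dtype=dtype,
  ret = ret.dtype.type(ret / rcount)
Traceback (most recent call last):
ValueError: zero-size array to reduction operation minimum which has no identity
```

```bash
cat >> h.py <<'E'
bc=np.array([.5181,.2645]); yaw=-.2624
bx=np.array([np.cos(yaw),np.sin(yaw)]); by=np.array([-bx[1],bx[0]])
def tolocal(Q): return np.c_[(Q[:,:2]-bc)@np.c_[bx,by],Q[:,2]]
def toworld(l): return np.r_[bc+bx*l[0]+by*l[1],l[2]]
def straps(c,im,d):
    b,g,r=[im[...,i].astype(int) for i in range(3)]; o=(r>130)&(r-b>70)&(r-g>40)
    A=tolocal(cloud(c,d,o)); A=A[(abs(A[:,0])<.14)&(abs(abs(A[:,1])-.065)<.025)&(A[:,2]>.035)&(A[:,2]<.17)]
    return {s:A[A[:,1]*s>0] for s in(1,-1)}
E
python3 - <<'E'
from h import *
np.set_printoptions(precision=3,suppress=True)
for c in("scene","top"):
    im,d=manip.snapshot(c)
    for s,A in straps(c,im,d).items():
        if len(A)==0: print(c,s,0); continue
        i=np.argsort(A[:,2]); ang=np.arctan2(A[:,2]-.05,.036-A[:,0]); print(c,s,len(A),np.median(ang),"y",A[:,1].min(),A[:,1].max()); print(A[i[::max(1,len(A)//9)]])
A=cloud("top",d,np.ones(d.shape,bool))
for xx in np.arange(.3,.85,.05):
    print(round(xx,2),[int(100*max(A[(abs(A[:,0]-xx)<.025)&(abs(A[:,1]-yy)<.025),2],default=-.01)) for yy in np.arange(.55,-.05,-.05)])
E
```

```text
scene 1 93 1.0995029968592411 y 0.04808215522675344 0.08469154088731363
[[ 0.035  0.085  0.048]
 [ 0.035  0.054  0.061]
 [ 0.023  0.052  0.075]
 [ 0.02   0.052  0.088]
 [ 0.012  0.053  0.1  ]
 [-0.005  0.055  0.109]
 [-0.012  0.071  0.114]
 [ 0.007  0.056  0.117]
 [ 0.004  0.056  0.12 ]
 [-0.008  0.053  0.131]]
scene -1 134 1.3846838276502444 y -0.08256659495029646 -0.053109472876868506
[[ 0.034 -0.069  0.048]
 [ 0.035 -0.076  0.062]
 [ 0.03  -0.072  0.076]
 [ 0.029 -0.077  0.089]
 [ 0.027 -0.074  0.099]
 [ 0.024 -0.074  0.11 ]
 [ 0.023 -0.079  0.12 ]
 [ 0.01  -0.078  0.126]
 [ 0.018 -0.079  0.129]
 [ 0.019 -0.074  0.138]]
top 1 274 1.1211649221563937 y 0.05164557725696036 0.0792506711051847
[[ 0.04   0.059  0.05 ]
 [ 0.034  0.072  0.059]
 [ 0.028  0.073  0.073]
 [ 0.018  0.057  0.087]
 [ 0.014  0.072  0.098]
 [ 0.005  0.072  0.116]
 [ 0.004  0.057  0.119]
 [ 0.001  0.053  0.122]
 [-0.007  0.069  0.128]
 [-0.011  0.074  0.133]]
top -1 155 1.353293173188303 y -0.07733087298991113 -0.04947847487755811
[[ 0.041 -0.057  0.048]
 [ 0.028 -0.077  0.088]
 [ 0.01  -0.055  0.127]
 [ 0.013 -0.073  0.128]
 [ 0.007 -0.06   0.128]
 [ 0.023 -0.074  0.129]
 [ 0.01  -0.058  0.13 ]
 [ 0.015 -0.077  0.132]
 [ 0.019 -0.075  0.141]
 [ 0.017 -0.072  0.144]]
0.3 [14, 0, 0, 0, 0, 0, 0, 0, 0, 0, 0, 0, 0]
0.35 [14, 3, 0, 0, 0, 0, 0, 0, 0, 0, 0, 0, 0]
0.4 [14, 2, 0, 0, 0, 0, 0, 0, 0, 0, 0, 0, 0]
0.45 [13, 3, 0, 0, 1, 1, 1, 5, 1, 0, 0, 0, 0]
0.5 [12, 2, 0, 1, 13, 13, 4, 14, 4, 0, 0, 0, 0]
0.55 [0, 0, 0, 4, 13, 13, 4, 12, 1, 0, 0, 0, 5]
0.6 [0, 0, 0, 0, 5, 5, 1, 0, 0, 0, 9, 9, 9]
0.65 [0, 0, 0, 0, 0, 0, 0, 0, 0, 9, 9, 9, 10]
0.7 [1, 0, 0, 0, 0, 6, 6, 0, 0, 9, 11, 11, 11]
0.75 [1, 1, 0, 2, 2, 6, 5, 0, 0, 0, 9, 9, 9]
0.8 [2, 2, 1, 2, 2, 0, 0, 7, 7, 2, 2, 1, 1]
```

```bash
cat >> h.py <<'E'
R=np.array([[bx[0],-by[0],0],[bx[1],-by[1],0],[0,0,-1.]])   # tool down, tool y along -board y
if abs(np.linalg.det(R)-1)>1e-6: raise SystemExit("R")
def tcp(th,side,lift=0,r=.076,half=.009):
    cx=.036-r*np.cos(th)+.004*np.sin(th); cz=.05+r*np.sin(th)+.004*np.cos(th)
    return toworld([cx+half,.065*side,cz+lift+.166])
def F(): return np.array(manip.sense()["force"])
def shut(side,th0):
    fmax=0
    for th in list(np.arange(th0,.25,-.22))+[.2]:
        manip.move_straight(tcp(th,side),feed=.1); print(round(th,2),F().round(1))
    p=np.array(manip.sense()["ee_pos"]); z=.166+.054
    base=tcp(0,side)
    for k in range(30):
        q=base.copy(); q[2]=tcp(.14,side)[2]-.0015*k
        if q[2]<z-.004: break
        manip.move_straight(q,feed=.03); f=F(); print(round(q[2]-z,4),round(manip.sense()["ee_pos"][2]-z,4),f.round(1))
        if f[2]>35 or (q[2]<z-.001 and f[2]>15): break
    print("t",manip.sense()["time_s"])
E
python3 - <<'E'
from h import *
for s,t in((1,1.34),(-1,1.6)): print(manip.ik(tcp(t,s,.08),R),manip.ik(tcp(0,s),R))
manip.set_gripper(0.0)
manip.reach(tcp(1.34,1,.08),R); manip.move_straight(tcp(1.34,1),feed=.12)
print(manip.sense()["time_s"],manip.sense()["ee_pos"],tcp(1.34,1),F())
im,d=manip.snapshot("scene"); cv2.imwrite("pics/s1.png",cv2.resize(im[60:260,150:400],(800,600)))
E
```

```text
[ 4.75462034e-01  2.37887292e-01  1.69941355e+00 -4.44089210e-16
  1.20429181e+00  2.30865836e+00] [ 5.45042364e-01  3.11057112e-01  1.91237436e+00 -4.44089210e-16
  9.18161182e-01  2.37823869e+00]
[ 2.86897692e-01  1.12530681e-01  1.84421533e+00 -4.44089210e-16
  1.18484664e+00  2.12009402e+00] [ 3.70468591e-01  1.58537164e-01  2.10597785e+00 -4.44089210e-16
  8.77077643e-01  2.20366492e+00]
5.2833 [0.56573761 0.31937317 0.29157349] [0.56539113 0.31910173 0.29089984] [0.86257949 0.75910255 0.1059376 ]
```

View pics/s1.png

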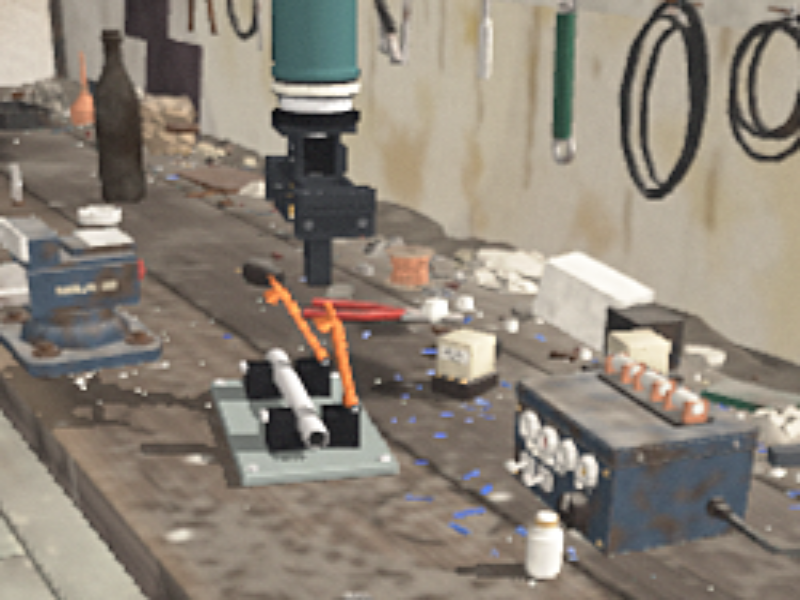

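The closed fingers (crop px 318,280) hang behind the left strap, whose tip is at px 272,290, and clear of it. Now I'll shut the left one.

Run:
```python
from h import *
shut(1,1.2)
im,d=manip.snapshot("scene"); cv2.imwrite("pics/s2.png",cv2.resize(im[60:260,150:400],(800,600)))
```

```text
1.2 [-0.1  0.5  0.4]
0.98 [-0.   0.6  0.5]
0.76 [-0.9  0.2 -0.2]
0.54 [ 0.4  0.2 -0.3]
0.32 [-0.6  0.2 -0.4]
0.2 [-0.1  1.   0.8]
0.0106 0.0104 [0.5 0.8 0.4]
0.0091 0.009 [-0.1 -0.3  0.1]
0.0076 0.0075 [-0.   0.2 -0.5]
0.0061 0.0059 [-0.4  0.1  1. ]
0.0046 0.0044 [ 0.3  0.1 -0.1]
0.0031 0.0029 [ 0.1  0.1 -0.3]
0.0016 0.0014 [ 0.3 -0.6 -0.1]
0.0001 0.0008 [-2.1 -0.7  4.3]
-0.0014 0.0005 [-4.9 -2.3 12.9]
-0.0029 0.0003 [-7.1 -3.4 20.2]
t 9.675
```

View pics/s2.png

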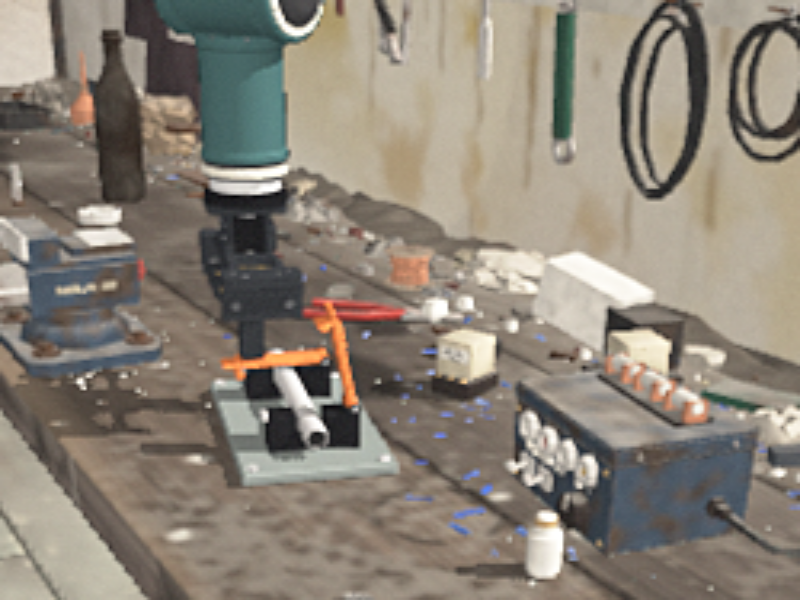

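The left strap now lies flat over the pipe: bar at crop px 225–328, row 360. I'll retract, check its height, and then do the right one.

Run:
```python
from h import *
np.set_printoptions(precision=4,suppress=True)
manip.move_straight(tcp(0,1,.10),feed=.15)
manip.move_straight(tcp(1.6,-1,.06),feed=.15)
for c in("scene","top"):
    im,d=manip.snapshot(c); A=straps(c,im,d)
    for s in(1,-1):
        a=A[s]
        if len(a)==0: continue
        print(c,s,len(a),"ang",np.median(np.arctan2(a[:,2]-.05,.036-a[:,0])))
        if s==1:
            k=a[:,2]<.09; print("fit z(x) slope",np.polyfit(a[k,0],a[k,2],1),"z at far", np.median(a[(a[:,0]<-.02),2]),a[:,0].min())
    cv2.imwrite(f"pics/{c}3.png",cv2.resize(im[150:230,190:300] if c=="scene" else im[160:260,100:240],(800,600)))
print(manip.sense()["time_s"],F())
```

```text
scene 1 148 ang 0.03635890336531084
fit z(x) slope [0.0425 0.0507] z at far 0.049961572617762184 -0.05492086447099533
scene -1 136 ang 1.3902523713015693
top 1 200 ang 0.1874610541190755
fit z(x) slope [0.0009 0.0529] z at far nan -0.001703060060204371
11.8583 [-0.6062 -0.9046 -0.7589]
  return _methods._mean(a, axis=axis, dtype=dtype,
  ret = ret.dtype.type(ret / rcount)
```

View pics/scene3.png

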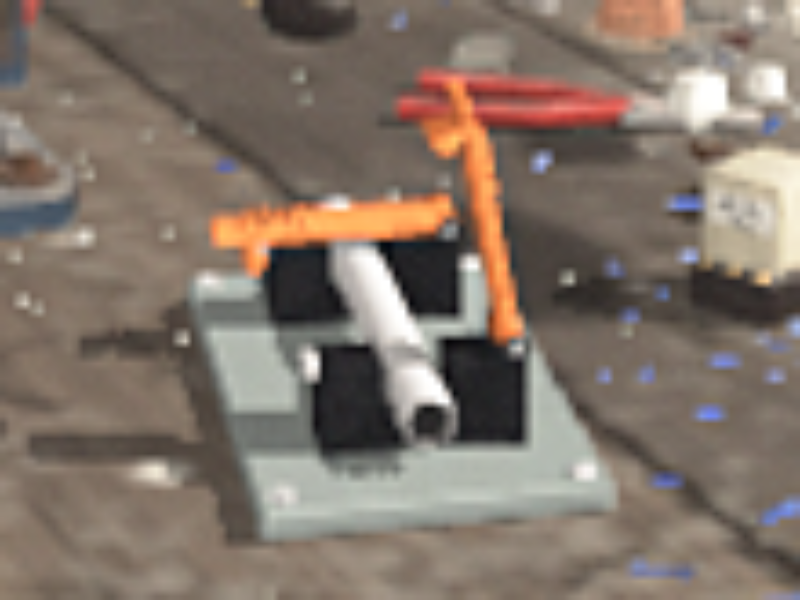

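The left strap lies flat, with no rise toward the tab (crop px 215–450, rows 205–240), so it is latched. The right strap still stands at about 1.39. Now I'll shut the right one.

Run:
```python
from h import *
np.set_printoptions(precision=4,suppress=True)
manip.move_straight(tcp(1.6,-1),feed=.12)
shut(-1,1.42)
manip.move_straight(tcp(0,-1,.10),feed=.15)
manip.reach(toworld([-.02,.25,.40]),R)
for c in("scene","top"):
    im,d=manip.snapshot(c); A=straps(c,im,d)
    for s in(1,-1):
        a=A[s]
        if len(a)<5: print(c,s,len(a)); continue
        print(c,s,len(a),"slope",np.polyfit(a[:,0],a[:,2],1),"ends",np.median(a[a[:,0]<a[:,0].min()+.02],axis=0))
    for n in("fuse","terminals","conduit"):
        r=manip.pinpoint(c,n); print(c,n,r[0]["pixel"] if r else None)
    cv2.imwrite(f"pics/{c}4.png",cv2.resize(im[150:230,190:300] if c=="scene" else im[160:260,100:240],(400,300)))
cv2.imwrite("pics/both4.png",np.hstack([cv2.imread("pics/scene4.png"),cv2.imread("pics/top4.png")]))
print(manip.sense()["time_s"],F())
```

```text
1.42 [ 0.4  0.4 -0.2]
1.2 [-0.1  0.1  0.2]
0.98 [0.3 0.3 0.7]
0.76 [ 0.8 -0.5 -0. ]
0.54 [ 0.7  0.2 -0.3]
0.32 [ 0.4  0.4 -0. ]
0.2 [ 0.3 -0.2  0.5]
0.0106 0.0104 [ 0.4 -0.7 -0. ]
0.0091 0.009 [0.1 0.1 0.2]
0.0076 0.0075 [-0.3 -0.2  0.3]
0.0061 0.0059 [-0.6 -0.4 -0.5]
0.0046 0.0044 [-1.  -0.2 -0.2]
0.0031 0.0029 [0.1 0.3 0.5]
0.0016 0.0014 [-0.2  0.3  0.4]
0.0001 0.0007 [-1.8 -0.2  4.9]
-0.0014 0.0004 [-5.5 -0.9 13.9]
-0.0029 0.0001 [-10.1  -3.5  22.4]
t 17.1917
scene 1 147 slope [0.039  0.0508] ends [-0.0425  0.0555  0.0493]
scene -1 188 slope [0.0328 0.051 ] ends [-0.0436 -0.0729  0.0496]
scene fuse [319.8, 253.8]
scene terminals [362.7, 275.2]
scene conduit None
top 1 544 slope [0.0055 0.0529] ends [-0.0479  0.0644  0.0517]
top -1 552 slope [0.0045 0.0529] ends [-0.0481 -0.0649  0.052 ]
top fuse [331.2, 197.0]
top terminals [386.6, 193.0]
top conduit [164.4, 213.3]
19.6583 [ 0.1266 -0.3721  0.1171]
```

View pics/both4.png

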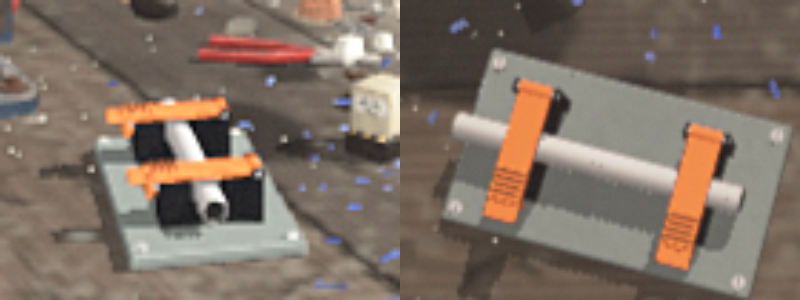

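Both straps lie flat over the pipe (top crop px 505,200 and 680,210). Their far ends stand at 0.052 m with a slope of about 0, so they're latched. The pipe is in its clips, and the fuse and terminals haven't moved.

```bash
python3 -c "
from workcell import manip
print(manip.hand_in())"
```

```text
the job is handed in; nothing more can be done
None
```

Both straps are pressed down flat and read as latched, with the conduit lying in its clips and the fuse and terminals not disturbed; I handed the job in at about 20 s of the 42 s limit.

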